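Grinding drum onto the bench roller, hatch up

ROBOT

A 7-joint arm with a two-finger parallel gripper is mounted at the origin on a cart in front of the work surface, level with it; the furniture and walls round the work are solid. World frame = base frame: x ahead of the robot, y to its left, z up, the work surface at z = 0. Lengths are in mm, angles in rad, forces in N, time in s.
With the tool pointing down it reaches from about 400 to 875 mm from the base axis. Payload 4.4 kg.
Tool frame: the origin (TCP) lies midway between the tips of the shut fingers; the grasp point (between the pads) lies 19 mm behind it; x points along the fingers, z is the direction in which the jaws open and shut, and the axes are right-handed (so a half turn about x gives the same grasp; the last joint's range is limited). The gripper opens to 85 mm and grips with 20 to 120 N. Pads are 22 mm wide; open, the fingers measure 114 mm over their backs; the gripper's body (76 mm by 85 mm) begins 54 mm behind the grasp point. The pads swing forward as they close: fully open they stand 13 mm farther back than shut.
Start: joints at [-1.352, 0.628, 0.038, 1.517, -0.027, 0.996, -0.02], TCP at [182.602, 623.839, 198.113] pointing down, gripper open.
Joint ranges: [-3.06, 3.06], [-0.37, 2.12], [-1.25, 1.32], [0.18, 2.47], [-1.1, 4.24], [0.23, 1.98], [-2.94, 2.94]. Speed limits (rad/s): [2.57, 2.57, 3.14, 3.14, 3.14, 3.14, 3.14].

INTERFACE

Orientations are given as a 3x3 rotation matrix whose columns are the frame's x, y, z axes.
In Python, from station import manip gives the robot as it stands. Calls block until the motion is done:
- manip.reach(position, orientation): joint-space move of the TCP to a pose.
- manip.line_to(position, rotation=None, rate=150, max_force=None): straight line of the TCP; rotation=None keeps the orientation; rate is the mean speed in mm/s. With max_force (N) it stops when the force on the tool has changed by that much, and returns True; else False.
- manip.move_j(angles): joint-space move.
- manip.command_gripper(opening, force=None): finger opening in mm; force is the grip in N (None keeps the last); returns when the fingers have stopped.
- manip.sleep(seconds).
- manip.ik(position, orientation): joint angles nearest the present ones, or None.
- manip.observe(): the state.
- manip.grab_frame(name): name is "side" or "top" or "wrist"; returns (picture, depth): 480x640x3 uint8, red, green, blue; 480x640 float32, mm along the optical axis (not along the pixel's ray), 0 where there is no reading.
- manip.camera_params(name): a dict with "intrinsics" (3x3 intrinsics, pixels), "eye" and "rotation" of the camera in the world. Camera axes: x right, y down, z forward; pixel columns grow to the right and rows downward; lengths in mm; the calibration is good to about 2 mm. A picture is of the moment at which its call begins: read the wrist's pose just before it. camera_params takes no time and is no camera call; for the wrist camera it gives the pose at the moment of the call.
A pose or a line that the arm cannot do raises manip.IKError and nothing moves.
- manip.finish_job(): hands the job in, once; it reports no verdict.
Trained networks look in the newest picture that a camera, given by its name, has taken for a name from the list of things; names that differ only in an ending like _2 or _b are one class to them, and where a whole thing is asked for, a point or a joint stands for the part that bears it (a point fixed in the world has none). Each returns a list of dicts, best first, with "p" (0 to 1); they miss things now and then, are a little off and sometimes report something else, mostly with a low value. They report only what shows in the picture. A call takes as long as a camera call.
- manip.boxes_of(camera, name): "box" ([left, top, right, bottom] in pixels, round what is visible of it).
The state is a dict: "t": time; "joints": joint angles; "qvel": joint speeds; "joint_torque": joint torques, N m; "ee_pos": TCP position; "eef_rot": TCP orientation; "wrist_force": force on the tool from outside, world axes, zero at the start; "moment": the same for the moment, N m; "opening": finger opening in mm.
Only numpy, scipy, OpenCV 4.12 (cv2) and the standard library are available. Lean on these libraries where they do the work, as an engineer would, in place of code of your own. Each camera call takes 0.05 s, during which the arm holds its last target.

TASK

Roll the steel grinding drum along its loading table and onto the two rollers of the bench roller, then turn it there until the hatch faces straight up, in line with the red pointer, ready to be opened and filled. Do this by pushing on the drum's top, not low down from behind, without lifting it, and press only gently, as its thin shell dents. Leave the reagent bottle, the cup and the dish where they stand.

Things in the scene. Friction and masses are not known exactly. Their poses are not given: they have to be found in the camera images.
- stand: Bench roller fixed to the bench: grey frame 130 x 350 mm. Origin: centre of its underside; +y is the rolling direction, from the table to the rollers, x runs across, z up. Side rails with inner faces at x = +-58 mm are 34 mm high, cheeks beside the rollers 42 mm. A white motor box 64 mm high fills x = 67 to 129, y = 62 to 162 mm.
- table (a point): Middle of the level loading table's top, 21 mm above the bench, axes as the stand's. The table is 112 mm wide (x) and reaches 113 mm either way along y, from the end stop to the first roller. A big instrument stands on the bench 0.2 m or more to its right (as the robot sees it), another to the left of the rollers: come in from above the robot's edge of the bench.
- nest (a point): Where the drum's centre is when it lies on both rollers: stand frame (0, 100, 57) mm, axes as the stand's. Rollers: black wheels 20 mm across, axes at y = 70 and 130, z = 11 mm; tops level with the table, so a drum rolled off the table sinks 8 mm in between them. They turn with the drum, with a drag of about 2.5 N at its rim, and hold it where it is left.
- pointer (a point): Tip of the red pointer above the far end of the drum's place on the rollers, at stand frame (54, 100, 97) mm, on a thin steel post 98 mm high at x = 63 mm.
- drum: Hollow steel drum lying across the table, 100 mm long, 90 mm across its two black tyres (at x = +-38 mm), 84 mm across the shell between; 0.55 to 0.9 kg, balanced, too wide to grasp. Origin: its centre; x along its axis. Left alone it soon stops rolling. A fingertip pressed on its top with 5 to 12 N carries the surface along without slipping. The hard shell gives about 1 mm at 20 N; over 25 N dents it.
- hatch (a point): Middle of the drum's flush hatch: bright curved cover 45 x 37 mm, black seal round it, red line along its middle; on the shell half-way between the tyres, 42 mm from the drum's axis. z points straight out of the drum (up when the hatch faces up), x along the drum's axis. At the start it faces forward along the table.
- reagent_bottle: Brown reagent bottle with a black cap, 60 mm across, 92 mm high, standing on the robot's side of the stand; bystander. Origin: centre of its underside.
- sample_cup: Thin clear plastic cup, 64 mm across, 71 mm high, standing beyond the stand; bystander. Origin: centre of its underside.
- dish: Small round culture dish with lid, 58 mm across, 14 mm high, on the robot's side of the stand; bystander. Origin: centre of its underside.

How it is judged:
By the outcome, as a careful person would: the job done as asked, in the order asked, and still so for the second after the job is handed in, with the robot touching nothing.
It also fails if it takes over 70 s, if anything falls off the work surface, if the arm or the gripper's body presses on something with over 40 N, if the wrist force passes 120 N, or if a joint passes its speed limit or range.

## Working session

There is one attempt and no reset: what is moved stays moved. The work goes in short steps, each a Python script; the robot and the scene stay as the last script left them, time stands still between calls to the robot, and variables do not carry over. Pictures are saved under pics/ and viewed, and the job is handed in when it is done.

```bash
mkdir -p pics; ls
python3 - <<'E'
from station import manip
import cv2
for n in ["side","top","wrist"]:
    p,d=manip.grab_frame(n); cv2.imwrite(f"pics/{n}0.png",p[:,:,::-1])
    c=manip.camera_params(n); print(n,c["eye"],c["rotation"],c["intrinsics"])
    for k in ["stand","drum","hatch","pointer","reagent_bottle","sample_cup","dish"]:
        try: print(k,[(b["box"],round(b["p"],2)) for b in manip.boxes_of(n,k)][:2])
        except Exception as e: print(k,e)
o=manip.observe(); print(o)
E
```

```text
pics
side [144.01755036 567.23737699 522.92957441] [[-0.82362568 -0.28713825  0.48907297]
 [-0.56677123  0.44756363 -0.69170598]
 [-0.02027603 -0.8468993  -0.5313666 ]] [[454.70322912   0.         322.56678305]
 [  0.         454.70322912 237.45128284]
 [  0.           0.           1.        ]]
stand [([242.8, 209.9, 412.2, 311.6], 0.9)]
drum [([331.8, 187.7, 392.5, 235.8], 0.72)]
hatch [([331.0, 191.5, 388.2, 237.8], 0.65), ([356.8, 244.2, 396.3, 300.8], 0.19)]
pointer [([236.9, 210.9, 412.8, 310.2], 0.76)]
reagent_bottle [([360.0, 246.7, 395.0, 301.0], 0.67)]
sample_cup [([304.1, 189.6, 330.8, 224.6], 0.81)]
dish [([390.3, 239.5, 422.0, 260.6], 0.8)]
top [4.96543157e+02 8.02621968e-02 9.49419396e+02] [[ 0.00707058 -0.99478381  0.10176042]
 [-0.99933545 -0.01066835 -0.03485459]
 [ 0.0357584  -0.10144635 -0.99419816]] [[495.62878534   0.         316.72628466]
 [  0.         495.62878534 237.19923828]
 [  0.           0.           1.        ]]
stand [([249.2, 179.3, 437.2, 295.2], 0.84)]
drum [([360.0, 227.7, 411.9, 290.1], 0.91)]
hatch [([361.3, 231.9, 411.0, 286.2], 0.96)]
pointer [
[... 725 characters left out ...]
   0.99626853, -0.02000424]), 'qvel': array([ 0.00114991, -0.00099753, -0.00055276,  0.00030008, -0.00031939,
       -0.00029113,  0.00162496]), 'joint_torque': array([ 3.64388916e-04, -5.63268185e+01,  1.22566413e+00, -1.93788546e+01,
        1.08929109e-02,  1.19811328e-03, -3.34921083e-06]), 'ee_pos': array([182.58391458, 623.84600506, 198.10658623]), 'eef_rot': array([[-2.14223625e-05, -9.59723515e-01,  2.80946213e-01],
       [ 3.01255048e-05,  2.80946213e-01,  9.59723515e-01],
       [-9.99999999e-01,  2.90231915e-05,  2.28936237e-05]]), 'wrist_force': array([ 0.02615074, -0.37962788, -0.58292735]), 'moment': array([ 0.00260271, -0.00360532, -0.03366191]), 'opening': 85.53514873527027}
```

View images.

View pics/top0.png

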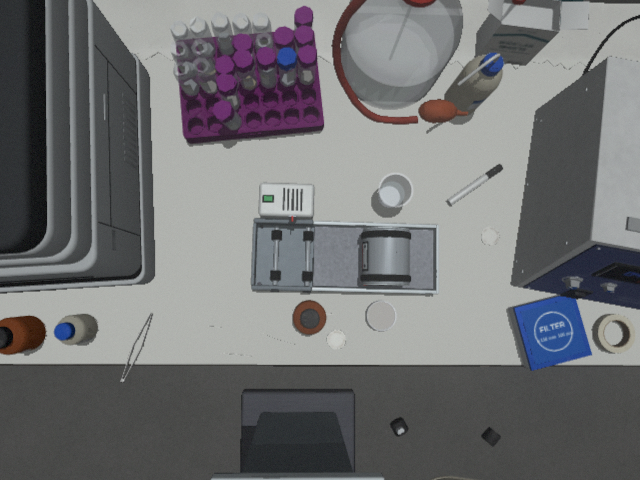

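View pics/side0.png

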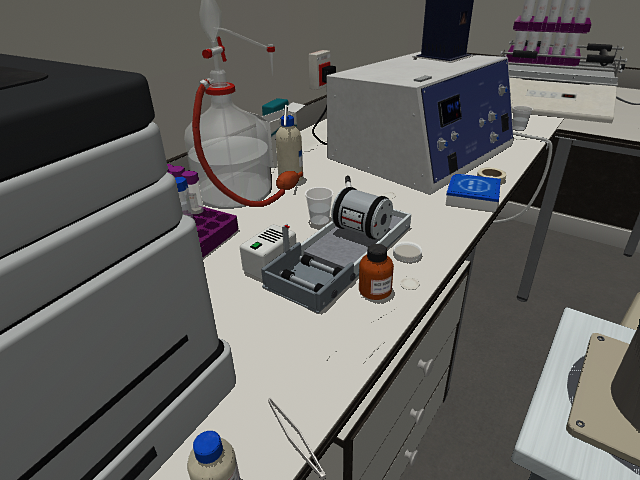

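```bash
cat > h.py <<'E'
from station import manip
import numpy as np, cv2
def cloud(n):
    p,d=manip.grab_frame(n); c=manip.camera_params(n); K=c["intrinsics"]
    v,u=np.mgrid[:480,:640]; d=d.astype(float)
    P=np.stack([(u-K[0,2])/K[0,0]*d,(v-K[1,2])/K[1,1]*d,d],-1)@np.array(c["rotation"]).T+c["eye"]
    P[d<=0]=np.nan
    return p,P
def save(n,img): cv2.imwrite(f"pics/{n}.png",img[:,:,::-1])
E
python3 - <<'E'
from h import *
p,P=cloud("top"); np.save("P0.npy",P); np.save("I0.npy",p)
for n,(r0,r1,c0,c1) in dict(bench=(300,330,420,500),table=(230,285,322,352)).items():
    print(n,np.nanmedian(P[r0:r1,c0:c1].reshape(-1,3),0))
# box region
for nm,m in (("left",P[:,:170]),("right",P[:,500:])):
    q=m.reshape(-1,3); q=q[q[:,2]>60]; print(nm,np.nanmin(q,0),np.nanmax(q,0), np.percentile(q,[1,50,99],axis=0))
# rim points of stand
x,y,z=P[...,0],P[...,1],P[...,2]
reg=np.zeros(z.shape,bool); reg[205:305,240:450]=1
m=reg&(z>28)&(z<46)
im=np.zeros(z.shape,np.uint8); im[reg]=np.clip(z[reg]*2,0,255).astype(np.uint8)
im=cv2.resize(im[170:345,235:455],None,fx=3.5,fy=3.5,interpolation=0)
cv2.imwrite("pics/h0.png",im)
q=p[170:345,235:455]; save("crop0",cv2.resize(q,None,fx=3.5,fy=3.5,interpolation=2))
E
```

```text
bench [ 4.48294337e+02 -3.07643300e+02  1.89099362e-01]
table [554.50215596 -70.48992352  21.50422229]
left [379.45918003 269.46303351  60.01484475] [920.70858578 515.42882809 431.64887817] [[406.16624298 275.51332266  64.546378  ]
 [661.01593818 293.35891308 311.69893989]
 [893.20766257 488.41270078 429.97553899]]
right [ 467.87943741 -618.47766868   60.00126001] [1023.24002123 -277.74847808  345.63955305] [[ 485.43028027 -565.46678658   63.67348667]
 [ 675.27400569 -445.63326737  194.15430702]
 [1006.11061994 -353.1435881   265.75041027]]<stdin>:12: RuntimeWarning: invalid value encountered in cast
```

View pics/h0.png

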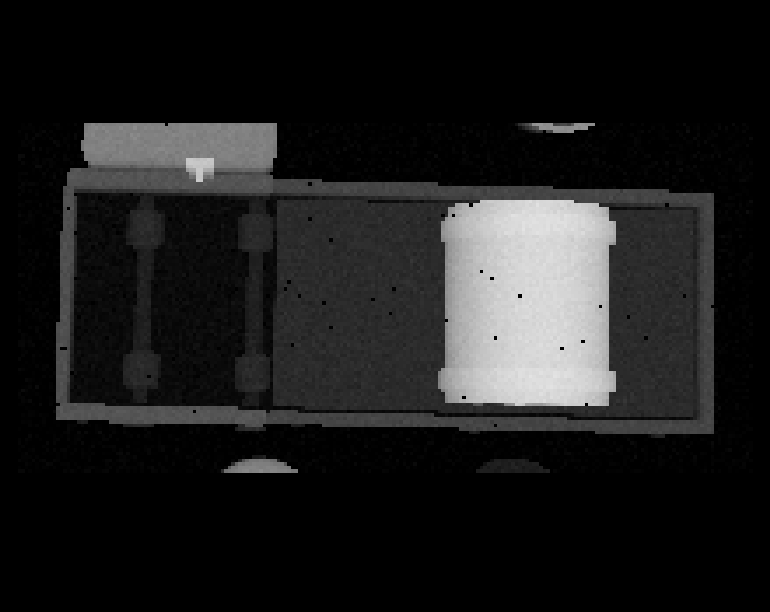

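View pics/crop0.png

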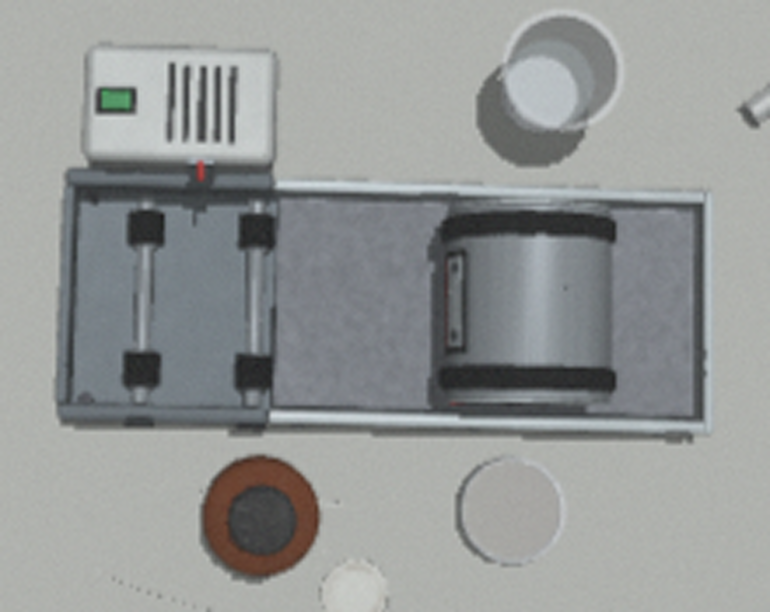

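Run:
```python
from h import *
from scipy.optimize import least_squares
P=np.load("P0.npy"); x,y,z=P[...,0],P[...,1],P[...,2]
reg=np.zeros(z.shape,bool); reg[215:300,245:445]=1
# rails: rows near edges; build mask of stand rim
m=reg&(z>29)&(z<46); n,l,st,_=cv2.connectedComponentsWithStats(m.astype(np.uint8)); 
k=1+np.argmax(st[1:,4]); m=l==k; print(st[k])
q=P[m]
r=cv2.minAreaRect(q[:,:2].astype(np.float32)); print(r)
c=np.array(r[0]); 
# inner table points & fit by robust rect outer-edge: use rail face fit
a=np.deg2rad(r[2]);
print(cv2.boxPoints(r))
# drum
dm=reg&(z>75); q=P[dm]; q=q[(q[:,1]<0)]
def res(p):
    th,y0,x0,zc=p  # axis direction (cos th, sin th), center
    d=np.array([-np.sin(th),np.cos(th)])
    t=(q[:,:2]-[550,y0])@d
    s=(q[:,:2]-[550,y0])@[np.cos(th),np.sin(th)]
    R=np.where(abs(s-x0)<30,42,45)
    ok=(abs(s-x0)<30)
    return np.where(ok,np.hypot(t,q[:,2]-zc)-42,0)
xm=(np.percentile(q[:,0],1)+np.percentile(q[:,0],99))/2-550
s=least_squares(lambda p:res([p[0],p[1],xm,p[2]]),[0,-120,66],loss='soft_l1'); print(s.x,xm+550,q.min(0),q.max(0),np.std(s.fun))
# pointer
pm=(z>85); pm[:, :240]=0;pm[:,340:]=0;pm[:205]=0;pm[240:]=0
print("post",P[pm].mean(0),P[pm].min(0),P[pm].max(0))
# motor box top
mb=(z>58)&(z<70);mb[:, :240]=0;mb[:,340:]=0;mb[:170]=0;mb[235:]=0
print(cv2.minAreaRect(P[mb][:,:2].astype(np.float32)))
# roller axes
for c0 in (265,305):
    pass
```

```text
[ 251  217  188   77 2087]
((557.6546630859375, -85.85008239746094), (348.0979919433594, 135.76168823242188), 89.24237823486328)
[[ 487.47836 -258.9863 ]
 [ 623.22815 -260.78143]
 [ 627.83093   87.28613]
 [ 492.08118   89.08127]]
[  -1.35067159 -248.30204961   18.18275736] 552.7526205117136 [ 502.25514647 -195.85823982   75.06626626] [ 602.74639466 -110.31019586  113.99711678] 0.0
post [618.54245021  13.94386229  97.63874116] [611.02856902   8.15224722  85.22030532] [622.17282702  20.35930657 100.9109518 ]
((652.593017578125, 25.33089828491211), (99.68618774414062, 67.67741394042969), 88.75724792480469)
```

```bash
cat >> h.py <<'E'
TH=0.017
Y=np.array([TH,1,0])/np.hypot(1,TH); X=np.array([Y[1],-Y[0],0]); Z=np.array([0,0,1.])
S0=np.array([556.5,-86.,0])
R=np.stack([-Z,-X,Y],1)
def W(sx,sy,sz): return S0+sx*X+sy*Y+sz*Z
def st(p): 
    d=np.asarray(p)-S0; return np.array([d@X,d@Y,d[2]])
E
python3 - <<'E'
from h import *
manip.line_to([182,430,260],R,rate=250)
manip.line_to([300,270,260],rate=250)
manip.line_to([430,20,260],rate=250)
manip.command_gripper(0,20)
manip.line_to([470,-150,240],rate=250)
o=manip.observe(); print(o["t"],o["ee_pos"],o["wrist_force"],o["opening"])
p,d=manip.grab_frame("wrist"); save("w1",p)
for k in ["drum","hatch"]: print(k,manip.boxes_of("wrist",k)[:2])
P=np.load("P0.npy"); q=P[215:300,340:445].reshape(-1,3); q=q[(q[:,2]>75)]
s=np.array([st(v) for v in q]); s=s[(s[:,1]<0)&(s[:,1]>-150)]
print(np.percentile(s,[1,99],axis=0))
from scipy.optimize import least_squares
b=s[abs(s[:,0])<30]
f=least_squares(lambda p:np.hypot(b[:,1]-p[0]-p[2]*b[:,0],b[:,2]-p[1])-42,[-66,66,0],loss='soft_l1'); print(f.x,np.std(f.fun))
E
```

```text
6.05 [ 469.73661966 -148.47731822  239.85383332] [0.49966721 0.5709507  0.14786906] 0.0939359897170772
drum [{'box': [271.7, 221.9, 356.4, 322.8], 'p': 0.65}]
hatch [{'box': [272.5, 223.9, 356.7, 322.7], 'p': 0.66}]
[[ -52.05902404 -105.44378816   76.45625114]
 [  46.24629737  -26.50164963  112.15684899]]
[-6.78707421e+01  6.62952726e+01  5.30259463e-03] 1.2833673223785163
```

View pics/w1.png

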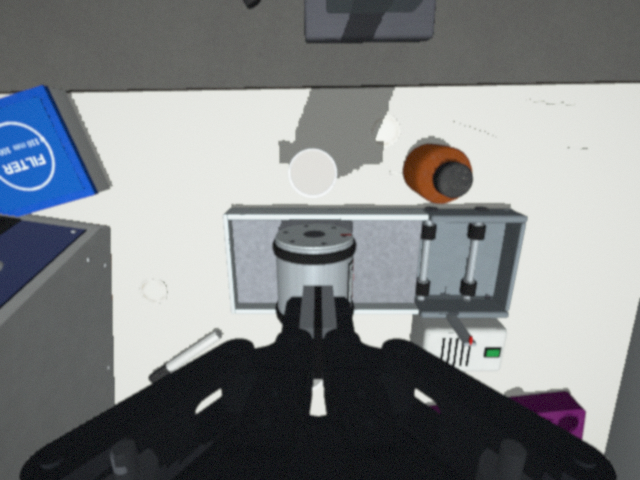

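```bash
cat >> h.py <<'E'
def F(): 
    o=manip.observe(); w=o["wrist_force"]; return o["t"],st(o["ee_pos"]),np.array([w@X,w@Y,w[2]])
def touch(sx,sy,ztop,f=5,clear=8):
    manip.line_to(W(sx,sy,ztop+clear),R,rate=120)
    manip.sleep(0.1)
    b=F()[2]
    hit=manip.line_to(W(sx,sy,ztop-6),rate=12,max_force=f)
    t,p,w=F(); print("touch",hit,p.round(2),(w-b).round(1),"t",round(t,2)); return hit,p,b
def stroke(sx,y0,L,z,b,step=5,rate=40,target=8,k=0.03,prof=None,fmax=16,verbose=True):
    """advance finger L mm from y0 with cmd height z; feedback on Fz"""
    n=int(round(abs(L)/step)); log=[]
    for i in range(1,n+1):
        y=y0+L*i/n
        dz=0 if prof is None else prof(L*i/n)-prof(L*(i-1)/n)
        w=F()[2]-b
        z+=dz+np.clip(k*(w[2]-target),-0.4,0.4)
        manip.line_to(W(sx,y,z),rate=rate)
        t,p,w=F(); w=w-b; log.append((round(y,1),round(z,2),round(p[2],2),*w.round(1)))
        if w[2]>fmax: print("HIGH"); z+=0.5
    if verbose:
        for l in log: print(*l)
    print("t",t)
    return y,z
E
python3 - <<'E'
from h import *
hit,p,b=touch(-3,-78,109)
if hit:
    y,z=stroke(-3,p[1],20,p[2],b)
    manip.line_to(W(-3,y,z+10))
    o=F();print(o)
    p,d=manip.grab_frame("wrist"); save("w2",p)
E
```

```text
touch False [ -2.94 -78.02 103.07] [0.5 0.5 0.8] t 9.01
```

Run:
```python
from h import *
print(F())
p,d=manip.grab_frame("wrist"); q,_=manip.grab_frame("side")
q2=cv2.resize(q[150:330,230:450],(440,360)); save("w3",np.hstack([cv2.resize(p[150:420,160:560],(360,360)),q2]))
```

```text
(9.0083, array([ -2.94132599, -78.02356846, 103.07290206]), array([-0.45289026,  0.59302665,  0.04117287]))
```

View pics/w3.png

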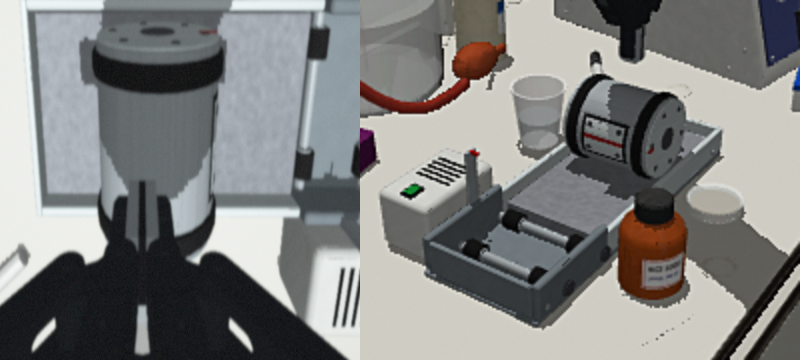

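Run:
```python
from h import *
o=manip.observe(); print(o["ee_pos"],o["opening"])
for n in ("side","top","wrist"):
    c=manip.camera_params(n)
    for nm,v in (("tcp",o["ee_pos"]),("drumtop",W(-3,-68,108.5)),("drumc-left",W(-50,-68,66)),("post",W(54,100,97))):
        q=np.array(c["rotation"]).T@(v-np.array(c["eye"])); u=c["intrinsics"]@q; print(n,nm,(u[:2]/u[2]).round(1),q[2].round(0))
p,P=cloud("side")
save("s4",cv2.resize(p[130:310,230:450],None,fx=3.5,fy=3.3))
m=(P[...,2]>60); 
s=(P-S0)@np.stack([X,Y,Z],1)
b=s[170:245,325:400].reshape(-1,3); b=b[(abs(b[:,0])<30)&(b[:,2]>70)&(b[:,2]<125)]
print(np.percentile(b,[2,50,98],axis=0))
p,P=cloud("top"); save("t4",cv2.resize(p[170:345,235:455],None,fx=3.5,fy=3.3))
```

```text
[ 552.23814462 -163.97819914  103.06420223] 0.18410369602003945
side tcp [365.  193.9] 929.0
side drumtop [362.6 193.4] 919.0
side drumc-left [382. 218.] 918.0
side post [288.5 225.7] 839.0
top tcp [394.6 255.9] 853.0
top drumtop [389.4 255.6] 847.0
top drumc-left [384.9 283.4] 885.0
top post [292.1 220.6] 859.0
wrist tcp [317.8 273.1] 192.0
wrist drumtop [336.2 277.2] 187.0
wrist drumc-left [334.1 178.5] 213.0
wrist post [601.8 352.7] 216.0
[[-29.12292897 -79.72558004  71.18515381]
 [ -0.26978218 -38.83602466  95.92207202]
 [ 29.38652729 -24.56252953 107.4584048 ]]
```

View pics/s4.png

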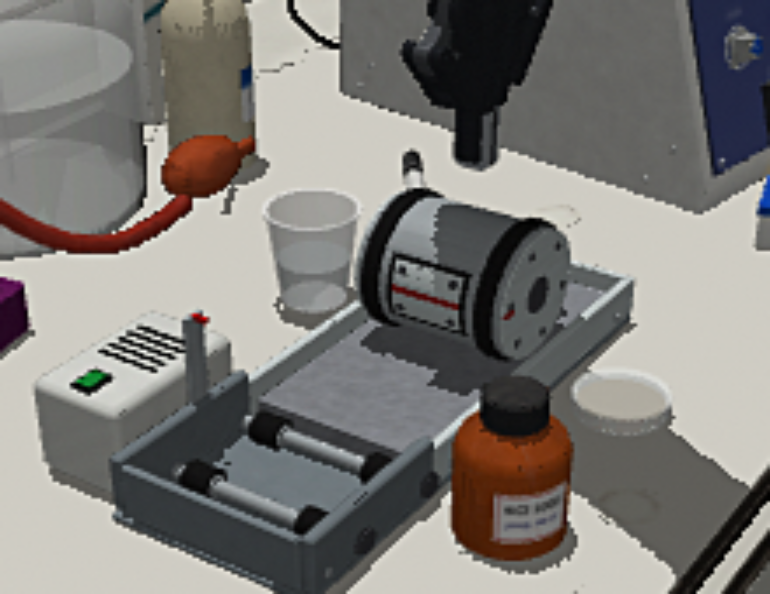

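View pics/t4.png

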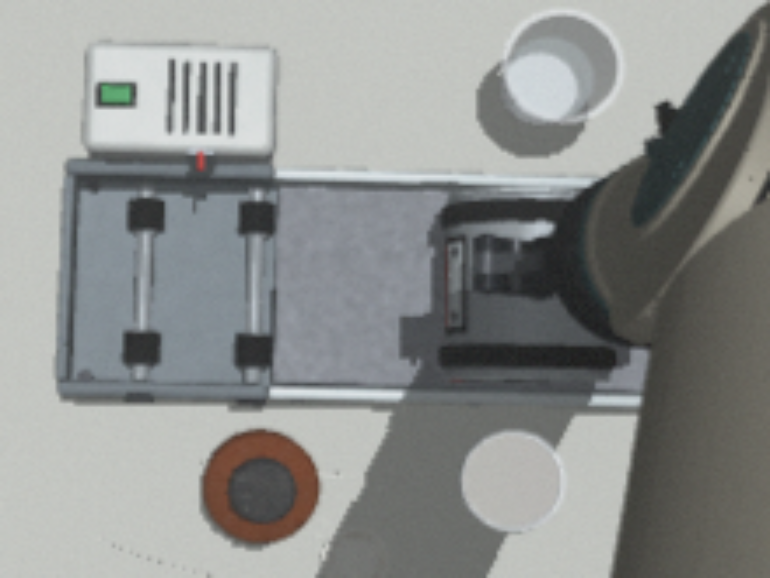

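Run:
```python
from h import *
p,P=cloud("side"); s=(P-S0)@np.stack([X,Y,Z],1)
for (u,v) in [(366,178),(366,175),(364,165),(362,178),(368,170),(358,194),(365,200)]: print(u,v,s[v,u].round(1),p[v,u])
p,P=cloud("wrist"); s=(P-S0)@np.stack([X,Y,Z],1)
for (u,v) in [(318,285),(318,290),(312,300),(325,300),(318,270),(318,276),(318,280),(318,340)]: print("w",u,v,s[v,u].round(1),p[v,u])
save("w5",p)
```

```text
366 178 [-10.1 -67.4 144.4] [5 5 6]
366 175 [ -9.9 -67.4 150.8] [ 9  9 11]
364 165 [ -6.3 -64.6 172.1] [13 14 16]
362 178 [ -2.6 -64.8 143.6] [6 8 9]
368 170 [-11.1 -72.4 159.8] [78 81 84]
358 194 [  7.8 -68.2 104.1] [70 71 73]
365 200 [-17.4 -53.8 103.8] [73 75 76]
w 318 285 [  2.4 -77.9 107. ] [68 71 72]
w 318 290 [-14. -78. 145.] [18 23 20]
w 312 300 [-14.2 -80.4 154.3] [87 93 97]
w 325 300 [-14.1 -75.1 154.1] [87 91 95]
w 318 270 [ -6.2 -77.9 106.1] [100 106 110]
w 318 276 [ -2.8 -77.9 106.5] [103 108 112]
w 318 280 [ -0.8 -77.9 107.3] [100 107 108]
w 318 340 [ -9.2 -78.  174.2] [28 25 30]
```

View pics/w5.png

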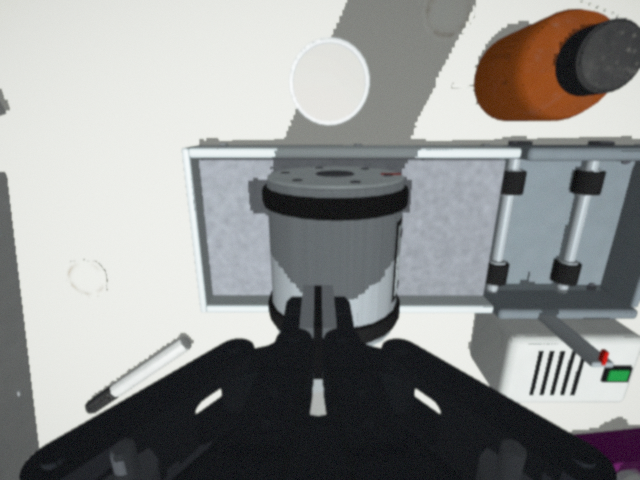

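```bash
cat >> h.py <<'E'
def touch2(sx,sy,z0,zmin,f=5,rate=12):
    manip.line_to(W(sx,sy,z0),R,rate=120)
    manip.sleep(0.1)
    b=F()[2]
    hit=manip.line_to(W(sx,sy,zmin),rate=rate,max_force=f)
    t,p,w=F(); print("touch",hit,p.round(2),(w-b).round(1),"t",round(t,2)); return hit,p,b
E
python3 - <<'E'
from h import *
hit,p,b=touch2(-3,-75,84,60)
E
```

```text
touch True [ -2.96 -75.27  74.7 ] [-0.7 -1.4  5.2] t 10.7
```

Run:
```python
from h import *
t,p,w=F(); b=np.array([0.,0.,0.]); print(p,w)
y,z=stroke(-3,p[1],20,p[2],b,step=4)
p,d=manip.grab_frame("wrist"); save("w6",p)
```

```text
[ -2.96117928 -75.26520445  74.69564223] [-0.71174241 -1.21662831  4.64595132]
-71.3 74.6 74.79 1.0 -0.4 2.4
-67.3 74.43 74.76 -0.9 -0.4 4.8
-63.3 74.33 74.75 -0.1 -0.4 7.1
-59.3 74.3 74.76 -1.7 0.0 7.1
-55.3 74.28 74.76 -1.2 -0.1 6.3
t 11.95
```

View pics/w6.png

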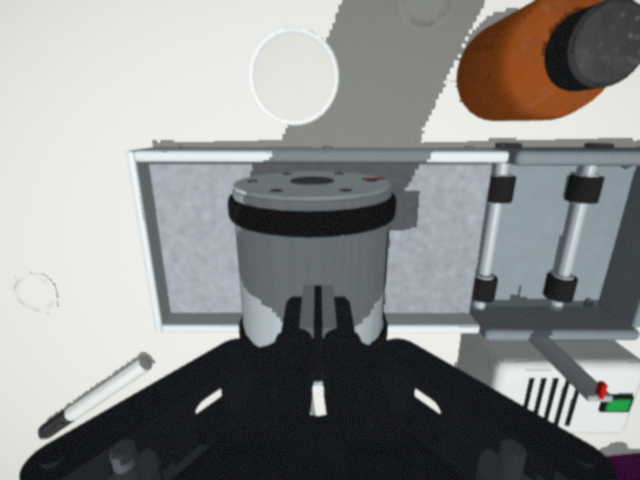

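```bash
cat >> h.py <<'E'
from scipy.optimize import least_squares
def drumc():
    p,P=cloud("wrist"); s=((P-S0)@np.stack([X,Y,Z],1)).reshape(-1,3)
    s=s[(s[:,0]>-31)&(s[:,0]<-18)&(s[:,2]>55)&(s[:,2]<112)&(abs(s[:,1])<170)]
    f=least_squares(lambda p:np.hypot(s[:,1]-p[0],s[:,2]-p[1])-42,[np.median(s[:,1]),64],loss='soft_l1')
    return f.x,len(s),p
def drop(e): return 42-np.sqrt(42**2-max(abs(e)-7,0)**2)
def cycle(c,e0=-16,e1=16,ztop=75.0,sx=-3,cstop=999,target=8,step=6,rate=60,lift=12,ratio=45/87):
    y0=c+e0; z0=ztop-drop(e0)
    hit,p,b=touch2(sx,y0,z0+3,z0-4,f=4,rate=12)
    if not hit: print("nohit"); return c
    b[:]=0
    L=(e1-e0)/(1-ratio); L=min(L,(cstop-c)/ratio)
    y,z=stroke(sx,p[1],L,p[2],b,step=step,rate=rate,target=target,prof=lambda s:-drop(e0+s*(1-ratio)))
    manip.line_to(W(sx,y,z+lift),rate=120)
    x,n,im=drumc(); print("c pred",c+L*ratio,"meas",x,n)
    return x[0],im
E
python3 - <<'E'
from h import *
t,p,w=F(); manip.line_to(W(-3,p[1],86))
x,n,im=drumc(); print(x,n)
c,im=cycle(x[0]); save("w7",im)
E
```

```text
[-57.85422399  65.76532704] 3512
touch True [ -2.64 -74.22  73.45] [-2.1 -1.6  6.8] t 13.14
-68.2 73.92 74.29 0.7 -1.1 4.2
-62.2 74.13 74.55 -0.4 0.5 6.4
-56.1 74.2 74.7 -2.1 0.4 6.7
-50.1 74.16 74.7 -1.1 0.1 8.3
-44.1 74.17 74.73 -1.0 0.1 6.9
-38.1 74.14 74.73 -1.1 -1.2 7.9
-32.0 74.14 74.71 -1.1 -0.7 8.8
-26.0 74.16 74.56 -1.4 0.8 7.8
-20.0 74.03 74.24 -1.2 0.4 5.8
-14.0 73.64 73.75 -0.9 0.2 5.1
-7.9 73.02 73.09 -1.1 0.5 4.9
t 15.8917
c pred -23.56850970391922 meas [-24.3345438   65.79616637] 3543
```

View pics/w7.png

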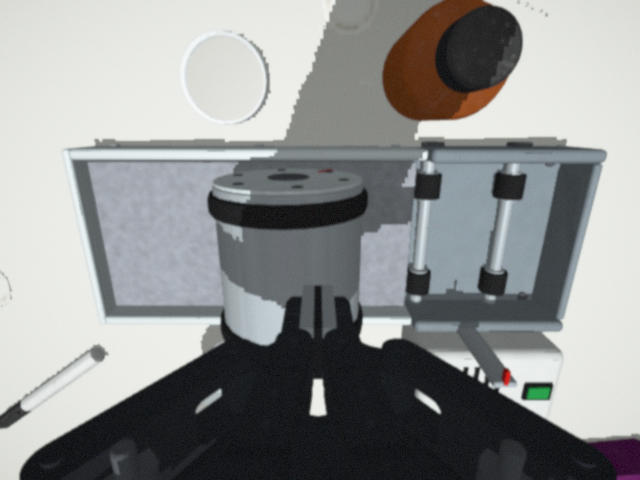

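Run:
```python
from h import *
c=-24.3
for i in range(2):
    c,im=cycle(c,target=9)
save("w8",im)
```

```text
touch True [ -2.69 -40.37  73.47] [ 1.5 -1.   5.6] t 17.12
-34.3 73.89 74.28 -1.0 -1.3 4.4
-28.3 74.08 74.56 -1.2 -0.5 6.7
-22.3 74.13 74.68 -1.0 0.4 7.8
-16.3 74.09 74.72 -2.5 -1.0 7.9
-10.2 74.06 74.72 -1.9 0.0 9.8
-4.2 74.08 74.71 -1.6 0.1 8.3
1.8 74.06 74.68 -2.1 0.5 8.0
7.8 74.03 74.54 -1.7 0.2 8.0
13.9 73.88 74.25 -1.3 0.0 7.8
19.9 73.52 73.74 -0.2 0.3 6.7
25.9 72.92 73.07 0.1 0.7 5.8
t 19.875
c pred 9.985714285714291 meas [ 9.65062316 65.78189874] 3542
touch True [-2.69 -6.39 73.45] [-0.5 -0.2  5.1] t 21.11
-0.4 73.87 74.24 -0.3 0.2 4.2
5.7 74.05 74.5 -1.5 0.2 6.9
11.7 74.11 74.69 -0.8 -0.8 8.1
17.7 74.08 74.7 -1.3 -0.5 8.3
23.7 74.06 74.73 -0.9 0.2 8.7
29.8 74.05 74.69 -1.2 -0.5 8.2
35.8 74.03 74.66 -1.4 0.3 9.1
41.8 74.03 74.56 -2.2 0.5 8.0
47.8 73.88 74.28 -1.8 1.0 7.3
53.9 73.5 73.79 -2.4 -0.1 6.2
59.9 72.89 73.11 -0.9 1.1 6.0
t 23.8583
c pred 43.936337447935486 meas [43.73187878 65.78974715] 3536
```

View pics/w8.png

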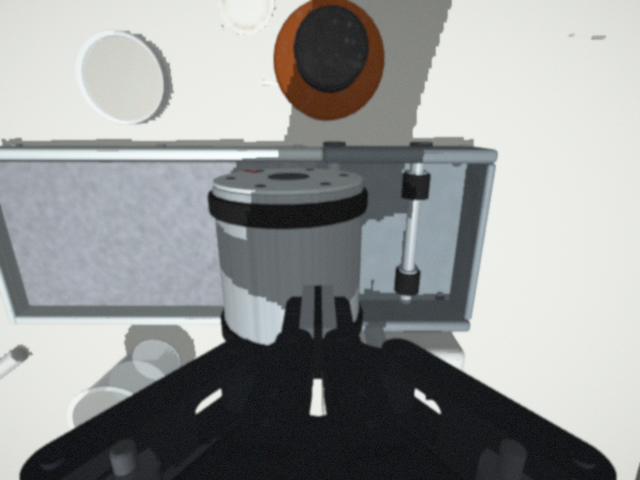

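Run:
```python
from h import *
c=43.7
c,im=cycle(c,e0=-14,e1=18,target=9,step=5)
save("w9",im)
```

```text
touch True [-2.74 29.73 73.87] [-0.6 -0.6  5.2] t 25.07
34.8 74.1 74.38 -0.0 -0.4 4.2
39.9 74.15 74.56 -0.6 -0.9 6.4
45.0 74.13 74.68 -1.2 -0.3 8.0
50.1 74.1 74.72 -0.9 0.1 8.0
55.2 74.07 74.73 -0.9 1.0 9.1
60.3 74.07 74.67 -1.5 0.5 8.1
65.4 74.05 74.55 -1.3 0.5 8.2
70.5 74.02 74.31 -0.6 0.3 6.9
75.6 73.94 74.27 -1.8 -1.6 6.6
80.7 73.73 74.11 -1.4 0.5 7.4
85.8 73.4 73.69 0.2 0.8 6.7
90.9 72.89 73.02 -0.4 1.2 6.8
96.0 72.24 72.2 -0.3 2.0 5.5
t 28.325
c pred 77.9857142857143 meas [103.28847852  58.28748924] 3341
```

View pics/w9.png

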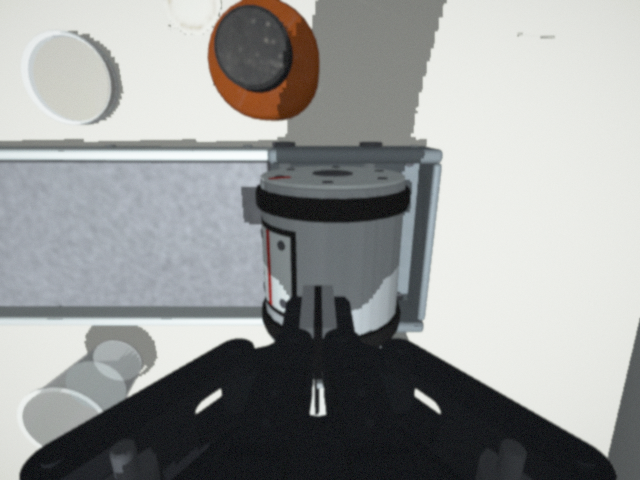

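```bash
cat >> h.py <<'E'
def redang(cam="wrist",c=None,show=None):
    p,P=cloud(cam); s=((P-S0)@np.stack([X,Y,Z],1)); q=p.astype(int)
    ok=(s[...,0]>-32)&(s[...,0]<25)&(s[...,2]>50)&(s[...,2]<112)&(s[...,1]>30)&(s[...,1]<170)
    if c is None:
        b=s[ok&(s[...,0]<-18)]
        c=least_squares(lambda p:np.hypot(b[:,1]-p[0],b[:,2]-p[1])-42,[np.median(b[:,1]),57],loss='soft_l1').x
    m=ok&(q[...,0]>q[...,1]*1.6)&(q[...,0]>q[...,2]*1.6)&(q[...,0]>60)
    r=s[m]; a=np.degrees(np.arctan2(r[:,1]-c[0],r[:,2]-c[1]))
    print(cam,"c",np.round(c,2),"n",len(r),"red ang",np.median(a) if len(r) else None,np.percentile(a,[5,95]) if len(r) else "", np.median(r,0) if len(r) else "")
    return p,c,(np.median(a) if len(r) else None)
E
python3 - <<'E'
from h import *
p,c,a=redang()
print(F())
E
```

```text
wrist c [104.49  59.05] n 175 red ang -54.320399721821836 [-56.46488315 -52.31839393] [-5.71241673 70.070867   83.74796662]
(28.675, array([-3.34161962, 95.57705661, 83.78321907]), array([-0.38028852,  0.06833042, -0.64644361]))
```

Run:
```python
from h import *
c=101.5; e0=-17; zt=66.3
hit,p,b=touch2(-3,c+e0,zt-drop(e0)+5,zt-drop(e0)-4,f=4,rate=12)
if hit:
    b[:]=0
    y,z=stroke(-3,p[1],34,p[2],b,step=4,rate=40,target=9,prof=lambda s:-drop(e0+s))
    manip.line_to(W(-3,y,z+14),rate=120)
    p,c,a=redang(); save("w10",p)
```

```text
touch True [-2.88 84.53 64.13] [-1.2 -0.4  5.8] t 29.62
88.8 64.85 65.13 0.4 -0.8 4.7
93.0 65.09 65.53 0.4 -2.9 6.4
97.3 65.04 65.67 -1.9 -2.3 7.6
101.5 65.0 65.7 -0.1 -3.0 8.9
105.8 65.0 65.7 -1.4 -1.8 8.1
110.0 64.94 65.59 -0.5 -2.7 7.5
114.3 64.53 65.07 -1.0 -1.5 7.4
118.5 63.67 64.12 -0.2 -1.5 6.5
t 31.6917
wrist c [100.95  57.16] n 449 red ang -22.6445956451822 [-24.82009313 -20.6026809 ] [-6.66185369 84.68155621 96.21953869]
```

View pics/w10.png

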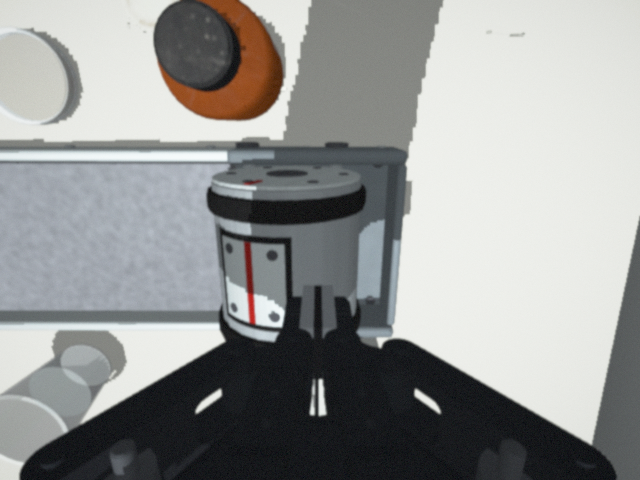

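Run:
```python
from h import *
c=101; e0=-4; zt=66.0
hit,p,b=touch2(-3,c+e0,zt-drop(e0)+4,zt-drop(e0)-4,f=6,rate=12)
if hit:
    b[:]=0
    y,z=stroke(-3,p[1],14,p[2]-.2,b,step=3,rate=30,target=10,prof=lambda s:-drop(e0+s))
    manip.line_to(W(-3,y,z+14),rate=120)
    manip.line_to(W(-90,130,140),rate=200)
    p,c,a=redang(); save("w11",p)
    p,c,a=redang(c=[100.5,57.1])
    print(F())
```

```text
touch True [-2.83 97.35 65.75] [0.3 1.6 7. ] t 32.91
100.1 65.43 65.76 0.1 -0.8 5.7
102.9 65.3 65.75 -1.6 -2.2 7.0
105.7 65.21 65.73 -1.3 -2.0 6.9
108.5 65.12 65.72 -0.6 -2.2 8.0
111.3 64.95 65.56 -1.2 -2.7 7.1
t 34.1583
wrist c [101.82  57.52] n 69 red ang -10.207225828189497 [-12.10377837  -8.41311771] [-21.87454077  94.25105111  99.06398272]
wrist c [100.5  57.1] n 65 red ang -8.29465551548792 [-10.12998569  -6.43577803] [-21.07772236  94.36295313  99.17893081]
(35.2167, array([-89.03728822, 129.71530788, 139.36848459]), array([ 0.21600155, -0.70152353, -0.57308711]))
```

View pics/w11.png

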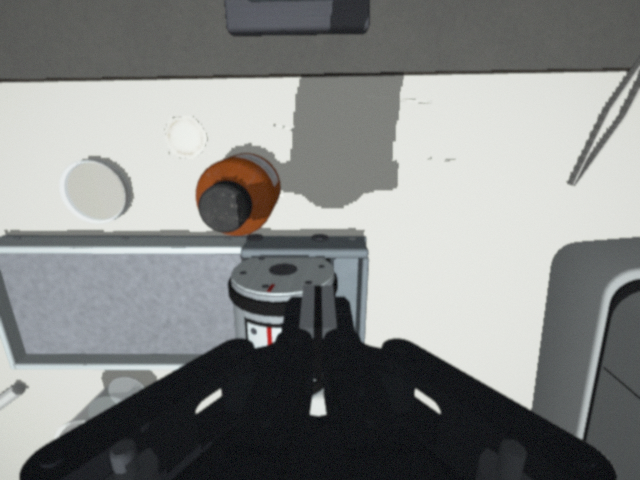

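Run:
```python
from h import *
manip.line_to(W(-95,10,160),rate=250); manip.sleep(0.2)
p,c,a=redang(); save("w12",p)
redang(c=[100.5,57.1])
p,c,a=redang("top",c=[100.5,57.1]); save("t12",cv2.resize(p[190:300,240:350],(770,600),interpolation=cv2.INTER_CUBIC))
p,c,a=redang("side",c=[100.5,57.1]); save("s12",cv2.resize(p[190:310,240:380],(700,600),interpolation=cv2.INTER_CUBIC))
print(F()[0])
```

```text
wrist c [101.48  57.65] n 104 red ang -9.657318120847656 [-11.48128822  -7.89696422] [-16.56952611  94.37007954  99.50414529]
wrist c [100.5  57.1] n 105 red ang -8.271530674778141 [-9.993912   -6.59609519] [-16.73155716  94.34238734  99.46255981]
top c [100.5  57.1] n 34 red ang -9.553487812129909 [-10.81805469  -7.89560496] [-8.300468   93.41099614 99.24509762]
side c [100.5  57.1] n 26 red ang -6.83307440820983 [-11.12749691  -4.06965605] [-6.75785669 95.52269352 98.56968228]
36.25
```

View pics/w12.png

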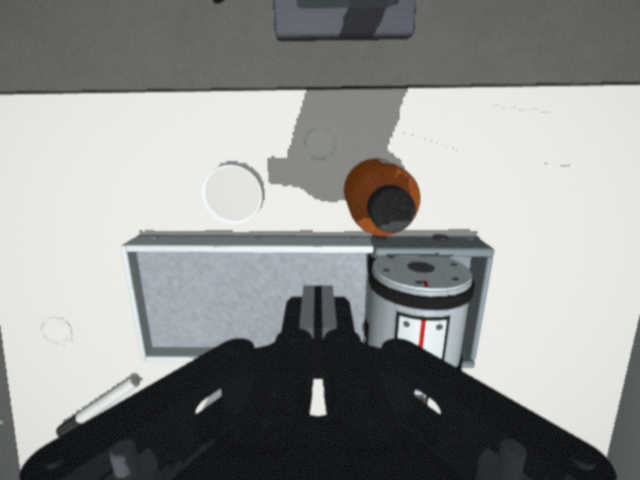

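View pics/t12.png

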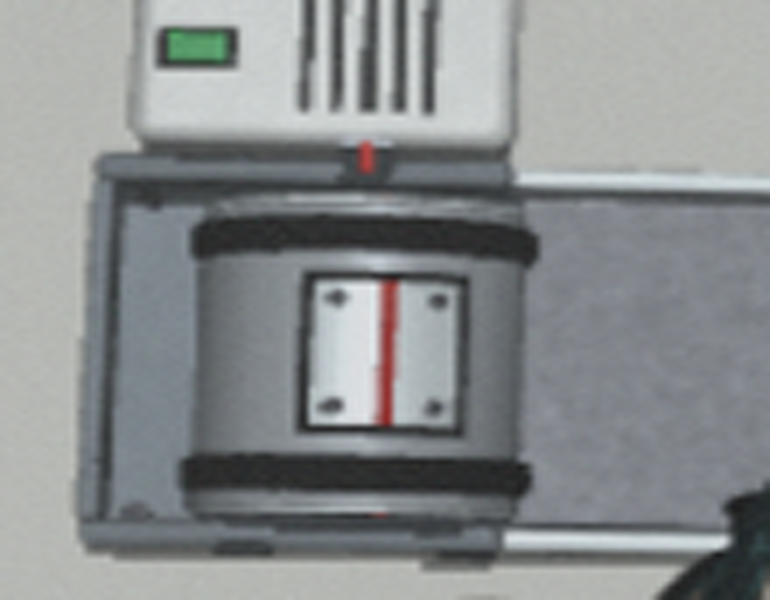

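View pics/s12.png

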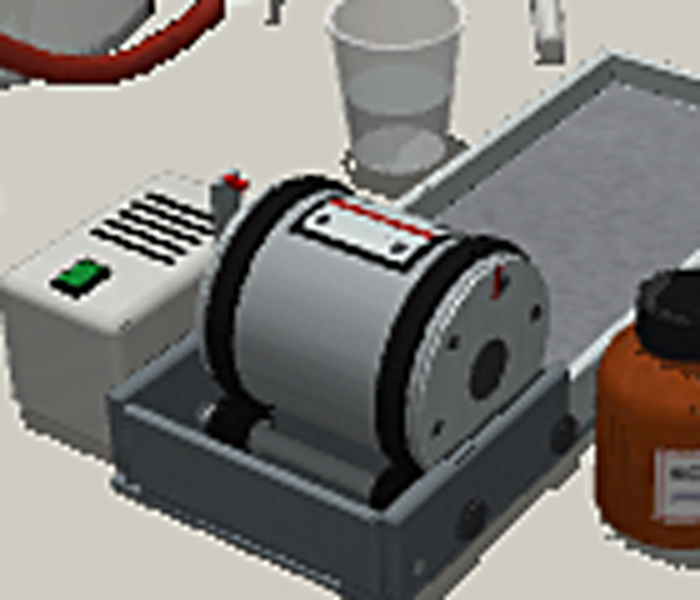

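```bash
cat >> h.py <<'E'
def nudge(L,e0=-4,c=100.7,zt=66.0):
    manip.line_to(W(-60,c+e0,100),R,rate=250)
    hit,p,b=touch2(-3,c+e0,zt+4,zt-4,f=7,rate=12)
    if hit:
        b[:]=0
        y,z=stroke(-3,p[1],L,p[2]-.25,b,step=2.5,rate=20,target=10,prof=lambda s:-drop(e0+s))
        manip.line_to(W(-3,y,z+14),rate=120)
        manip.line_to(W(-95,10,160),rate=250); manip.sleep(0.2)
def look(tag):
    p,c,a=redang(c=[100.5,57.1]); redang("top",c=[100.5,57.1])
    p,d=manip.grab_frame("top"); save("t"+tag,cv2.resize(p[190:300,240:350],(770,600),interpolation=cv2.INTER_CUBIC))
    q=p[190:300,240:350].astype(float); r=np.clip(q[...,0]-1.5*np.maximum(q[...,1],q[...,2]),0,None)
    # pointer and line centroid per row
    rows=[]
    for v in range(110):
        if r[v].sum()>40: rows.append((v+190,(r[v]*np.arange(110)).sum()/r[v].sum()+240,r[v].sum()))
    rows=np.array(rows); 
    pt=rows[rows[:,0]<225]; ln=rows[(rows[:,0]>236)&(rows[:,0]<272)]
    k=np.polyfit(ln[:,0],ln[:,1],1)
    pv,pu=np.average(pt[:,0],weights=pt[:,2]),np.average(pt[:,1],weights=pt[:,2])
    print("pointer",pu,pv,"line",k,"offset px (neg=needs fwd)",pu-np.polyval(k,pv),"t",F()[0])
E
python3 - <<'E'
from h import *
nudge(9.5); look("13")
E
```

```text
touch True [-2.96 96.76 65.73] [-1.  -0.6  6.5] t 38.09
99.1 65.38 65.76 -0.9 -1.6 5.3
101.5 65.24 65.74 0.2 -3.6 6.4
103.9 65.13 65.74 -0.9 -2.7 7.0
106.3 65.04 65.72 -1.9 -2.3 8.8
t 39.1583
wrist c [100.5  57.1] n 118 red ang -0.21112721987298438 [-1.99907607  1.65438462] [-14.59027798 100.34133777 100.10595145]
top c [100.5  57.1] n 43 red ang -1.0343201651366074 [-2.77366311  0.22471447] [-0.64252554 99.74721274 99.73952085]
pointer 291.7474226804124 218.46134020618555 line [-3.80863999e-02  3.01050104e+02] offset px (neg=needs fwd) -0.9822752694911401 t 40.55
```

View pics/t13.png

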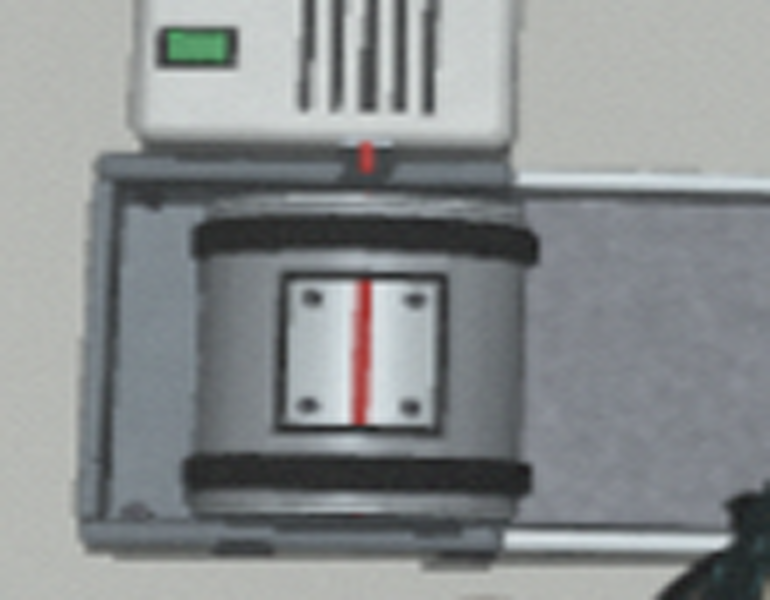

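Run:
```python
from h import *
c=manip.camera_params("top")
def pr(v):
    q=np.array(c["rotation"]).T@(v-np.array(c["eye"])); u=c["intrinsics"]@q; return u[:2]/u[2]
acc=0; N=6
for i in range(N): acc=acc+manip.grab_frame("top")[0].astype(float)
q=acc/N; r=np.clip(q[...,0]-1.3*np.maximum(q[...,1],q[...,2]),0,None)
def cen(r0,r1,c0,c1):
    w=r[r0:r1,c0:c1]; v,u=np.mgrid[r0:r1,c0:c1]; return np.array([(w*u).sum(),(w*v).sum()])/w.sum(), w.sum()
pt=cen(210,226,280,305); ln=cen(238,272,280,305); print(pt,ln)
l1=cen(240,254,280,305);l2=cen(255,270,280,305); print("line slope",(l2[0]-l1[0]))
a,b=pr(W(-1,100,99.1)),pr(W(57,100,97)); print("expected proj",a,b)
for th in (0.010,0.017,0.024):
    Yt=np.array([th,1,0]);Xt=np.array([1,-th,0])
    base=W(-1,100,99.1); e=pr(base+58*Xt-[0,0,2])-pr(base)
    m=ln[0]; k=e/e[1]*(pt[0][1]-m[1]); d=(pt[0]-m-k)[0]
    print(th,"offset px",d,"mm",d*850/495.6,"deg",np.degrees(d*850/495.6/42))
# stand direction from frame: rail edges in the table region, roller cheek etc. via points on inner rails in P0
P=np.load("P0.npy"); z=P[...,2]
for rows in ((216,232),(283,300)):
    pts=[]
    for col in range(318,432):
        w=[v for v in range(*rows) if 27<z[v,col]<40]
        if len(w)>1: pts.append(P[w,col,:2].mean(0))
    pts=np.array(pts); k=np.polyfit(pts[:,1],pts[:,0],1)
    res=pts[:,0]-np.polyval(k,pts[:,1]); g=abs(res)<2; k=np.polyfit(pts[g,1],pts[g,0],1); print("rail dx/dy",k,g.sum())
```

```text
(array([291.84270037, 218.45641249]), np.float64(650.0333333333333)) (array([291.36464995, 253.74611579]), np.float64(3361.8999999999996))
line slope [-0.45937804 13.37888838]
expected proj [291.16649047 252.208293  ] [292.16681883 218.9151629 ]
0.01 offset px -0.33263954741070634 mm -0.5705076983436247 deg -0.7782781736860096
0.017 offset px -0.5811844574443161 mm -0.9967852881914219 deg -1.3597997641452364
0.024 offset px -0.8297629788192102 mm -1.4231205246092185 deg -1.941399995203615
rail dx/dy [1.79503664e-02 6.17879986e+02] 114
rail dx/dy [1.79205060e-02 4.95368581e+02] 113
```

Run:
```python
from h import *
manip.line_to(W(-110,10,230),rate=200)
manip.grab_frame("top")
for k in ["reagent_bottle","sample_cup","dish","drum"]: print(k,[b["box"] for b in manip.boxes_of("top",k)][:1])
redang("top",c=[100.5,57.1]); print(F())
manip.finish_job()
```

```text
reagent_bottle [[293.1, 300.3, 322.2, 332.1]]
sample_cup [[378.9, 173.5, 413.4, 207.2]]
dish []
drum [[266.7, 226.3, 316.7, 286.4]]
top c [100.5  57.1] n 43 red ang -1.0320611583463888 [-2.71724159  0.26621921] [-0.53285165 99.70855824 99.92650685]
(41.6583, array([-110.42262776,   10.026764  ,  229.17805149]), array([ 0.73310611, -0.32922881, -0.24144769]))
the job is handed in; nothing more can be done
```

The drum is on both rollers with its hatch facing up, and I handed the job in at about 42 s. I rolled it along the table in five strokes of the closed fingertip on its top. It settled onto the rollers on its own, and three more strokes there turned the hatch up. The pressing force read under 10 N at every sample.

- **Hatch:** its red line is within about 0.2–1.4° of straight up. The wrist camera gives 0.2° and the top camera 1.0°. Extending the line to the red pointer in the top picture gives about 1.4°. All three put it slightly short of vertical. I left it there, because another nudge was as likely to overshoot as to help.
- **Drum:** its centre measured within 1–2 mm of the nest point on the rollers.
- **Bystanders:** the bottle and cup boxes are within about 3 px of where they started. The network did not find the dish in the last picture; the arm was probably in the way. Earlier wrist pictures showed it standing untouched.
- **Fingertip offset:** the fingertip met the drum about 33 mm lower in TCP reading than the stated tool geometry implies. I therefore set the height by contact force rather than position, so the first approach stopped short without touching.
- **Slip:** the strokes on the rollers turned the drum less than the fingertip travelled, so I measured after each one and corrected.

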